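Refit the hob's knob and hold it pressed

TASK

One control knob is off the gas hob. Pick it up, turn it so that the D-shaped hole in its underside matches the bare D-shaped spindle on the hob, push it fully home on the spindle, and then press it right in against the valve's spring, as one does to keep the igniter sparking. Finish while still holding the knob pressed in with the gripper, and leave the other knob and the three cans as they are.

Things in the scene. Friction and masses are not known exactly. Their poses are not given: they have to be found in the camera images.
- knob: loose black knob (coated die-cast), about 110 g (75 to 155), on the bench hole-down beside the hob. Origin: centre of its underside; z up, +x towards its nose. Round skirt 48 mm in diameter at the foot, narrowing to 40 mm, its flat top 19 mm above the underside. It goes onto the spindle only with the nose pointing the way the spindle's flat faces
- knob_grip (a point): on the knob's axis, 28 mm above its underside, in the middle of the bar grip that stands on the skirt: 14 mm wide (y), from 19 to 38 mm above the underside, parallel sides from x = -20 to +16 mm, then tapering to a narrow nose at x = +28 mm that sticks out over the skirt. White line on top of the nose half. Axes as the knob's
- knob_nose (a point): the top of the tip of the knob's nose: x = +28 mm, y = 0, 38 mm above the underside; axes as the knob's
- knob_seat (a point): centre of the roof of the D-shaped hole in the knob's underside, 16 mm above the underside's centre; axes as the knob's. Hole: on the axis, 16 mm deep, 13 mm in diameter, its flat 1.5 mm from the axis on the +x (nose) side, mouth widened by 1 mm round the curve, not at the flat. It meets the spindle's tip when the knob is fully home
- spindle_tip (a point): top centre of the bare upright brass D-spindle near the hob's front edge: 12 mm in diameter, flat 1 mm from the axis. z up; the flat faces +x, towards the hob's back (same as the hob's +x). Released, it ends 24 mm above the top plate, 94 mm above the bench. It does not turn. It is the left or the right of the hob's two valves; the other wears its knob
- spindle (a joint): how far the spindle is pressed in, m: 0 released, 0.006 at its stop; a spring pushes it out with 3.5 N at 0 and 7.7 N at the stop. A knob fully home has its underside 8 mm above the top plate when released, 2 mm when pressed to the stop
- hob: steel two-burner table-top gas hob, fixed, 308 mm deep (x), 468 mm wide (y). Origin: centre of its underside on the bench; +x to its back, z up. Top plate 70 mm up; valves at x = -105, y = +50 and -50 mm, noses of fitted knobs towards +x; burners at x = +35, y = +118 and -118 mm with dark pan supports up to 108 mm above the bench, none nearer than 60 mm to a valve's axis
- fitted_knob (a joint): the other valve's knob, same shape, already on its spindle: how far it is pressed in, m (0 released, 0.006 at its stop); not to be pressed
- drink_can: empty drink can standing upright, 66 mm in diameter, 115 mm tall; origin: centre of its underside; a bystander
- food_can: empty open food can standing upright, 73 mm in diameter, 110 mm tall; origin: centre of its underside; a bystander
- crushed_can: can crushed flat, a disc 67 mm in diameter and 13 mm high, on the same side of the hob as the loose knob, 100 to 190 mm from it; origin: centre of its underside; a bystander
Things that resemble listed ones, but are neither listed nor needed, are in the scene too. What is shaped like the knob but green or turquoise is not meant.

How it is judged:
By the outcome, as a careful person would: the job done as asked, in the order asked, and still so for the second after the job is handed in, while the arm keeps its last pose, push and grip.
It also fails if it takes over 38 s, if anything falls off the work surface, if the arm or the gripper's body presses on something with over 40 N, if the wrist force passes 120 N, or if a joint passes its speed limit or range.

ROBOT

A 6-joint arm with a two-finger parallel gripper is mounted at the origin on the work surface. World frame = base frame: x ahead of the robot, y to its left, z up, the work surface at z = 0. Lengths are in m, angles in rad, forces in N, time in s.
With the tool pointing down it reaches from about 0.25 to 0.725 m from the base axis. Payload 9.7 kg.
Tool frame: the origin (TCP) lies at the very end of the fingers, on their centre line; the grasp point (between the pads) lies 19 mm behind it (ctrl.tcp_to_grasp is the distance from the TCP to the grasp point, in m); z points along the fingers, y is the line along which they close (so a half turn about z gives the same grasp; the last joint's range is limited). The gripper opens to 85 mm and grips with 20 to 120 N. Pads are 22 mm wide; open, the fingers measure 114 mm over their backs; the gripper's body (76 mm by 85 mm) begins 54 mm behind the grasp point. The pads swing forward as they close: fully open they stand 13 mm farther back than shut.
Start: joints at [1.255, 0.087, 0.176, 1.66, 0, 1.571], TCP at [0.171, 0.523, 0.202] pointing down, gripper open.
Joint ranges: [-3.13, 3.13], [-0.85, 1.81], [-1.15, 1.24], [-2.2, 2.28], [-1.44, 1.52], [-3.14, 3.14]. Speed limits (rad/s): [2.22, 2.22, 2.57, 3.14, 3.14, 3.14].

INTERFACE

Orientations are given as a rotation vector (axis times angle).
In Python, from plant import get_obs, optics, ctrl gives the robot as it stands.
- The arm moves only by the shell command python3 -m handwheel 'ROWS' [OPENING] [FORCE]. ROWS is JSON, a list of rows, each an object with "linear": the shift along the tool's x, y, z in cm, a list of three; "twist": the turn, a rotation vector about the tool's x, y, z in rad, a list of three. A call has exactly 10 rows; each row is the pose to reach, as a shift and turn from the pose commanded when the call began, along the tool's axes at that moment; what a row does not reach only later rows make up. A row lasts 1/12 s, in which the tool goes at most 41.7 mm and 7.16 degrees, less where a joint would pass 70% of its speed; a pose out of reach is approached as far as the arm can. A call with a gripper value outside its range is refused whole. OPENING is the finger opening in cm, from 0 to 8.54, set as the call begins (- or left out, the last holds). The fingers move at their own pace and stop on an object; FORCE is the grip in N (left out, the last holds). Time passes only in rows, so rows that repeat a pose let the fingers close, or fill a call up. It gives the time, the measured TCP pose, the force, the opening and the grip force at its end, in the units of the state.
- get_obs(): the state, without advancing time (a new reading comes with each control period).
- optics.capture(name): name is "scene" or "top" or "wrist"; returns (picture, depth): 400x640x3 uint8, red, green, blue; 400x640 float32, m along the optical axis (not along the pixel's ray), 0 where there is no reading.
- optics.camera_params(name): a dict with "fx", "fy", "cx", "cy" (pixels), "distortion" ([k1, k2, p1, p2, k3] as OpenCV has them; the pictures are not rectified), "R" (3x3) and "t" (3): a world point X has camera coordinates R X + t. Camera axes: x right, y down, z forward; pixel columns grow to the right and rows downward; lengths in m; the calibration is good to about 2 mm. A picture is of the moment at which its call begins: read the wrist's pose just before it. camera_params takes no time and is no camera call; for the wrist camera it gives the pose at the moment of the call.
- ctrl.finish_job(): hands the job in; it is judged then, once.
The state is a dict: "t": time; "qpos": joint angles; "qd": joint speeds; "joint_efforts": joint torques, N m; "eef_pos": TCP position; "eef_rot": TCP orientation; "force": force on the tool from outside, world axes, zero at the start; "ft_torque": the same for the moment, N m; "gripper_width": finger opening in m; "grip_force": force on a finger pad.
Only numpy, scipy, OpenCV 4.12 (cv2) and the standard library are available. Lean on these libraries where they do the work, as an engineer would, in place of code of your own. Each camera call takes 0.05 s, during which the arm holds its last target. There are 200 camera calls.

## Working session

There is one attempt and no reset: what is moved stays moved. The work goes in short steps, Python scripts to look and compute and a shell command to move; the robot and the scene stay as the last step left them, time stands still between calls to the robot, and variables do not carry over. Pictures are saved under pics/ and viewed, at most 10 in all, crops included, and the job is handed in when it is done.

```bash
mkdir -p pics; ls; cat > h.py <<'E'
import numpy as np,cv2
from plant import get_obs, optics, ctrl
def snap(n,f):
    p=optics.camera_params(n); im,d=optics.capture(n)
    cv2.imwrite(f'pics/{f}.png',im[:,:,::-1]); np.savez(f'pics/{f}.npz',im=im,d=d,**{k:np.array(v) for k,v in p.items()})
def load(f): return np.load(f'pics/{f}.npz')
def ray(s,u,v):
    K=np.array([[s['fx'],0,s['cx']],[0,s['fy'],s['cy']],[0,0,1]],float)
    a=cv2.undistortPoints(np.array([[[u,v]]],float),K,s['distortion'].astype(float))[0,0]
    return s['R'].T@np.array([a[0],a[1],1]), -s['R'].T@s['t']
def px(s,u,v,z=None):
    r,c=ray(s,u,v)
    k=(z-c[2])/r[2] if z is not None else s['d'][int(round(v)),int(round(u))]
    return c+k*r
def proj(s,X):
    K=np.array([[s['fx'],0,s['cx']],[0,s['fy'],s['cy']],[0,0,1]],float)
    return cv2.projectPoints(np.array(X,float).reshape(-1,1,3),cv2.Rodrigues(s['R'])[0],s['t'].astype(float),K,s['distortion'].astype(float))[0][:,0]
def crop(f,u0,v0,u1,v1,k,o):
    cv2.imwrite(f'pics/{o}.png',cv2.resize(cv2.imread(f'pics/{f}.png')[v0:v1,u0:u1],None,fx=k,fy=k,interpolation=cv2.INTER_CUBIC))
E
python3 - <<'E'
from h import *
snap('top','top1'); snap('scene','sc1')
a=cv2.imread('pics/top1.png'); b=cv2.imread('pics/sc1.png')
o=get_obs(); print(o['t'],o['eef_pos'],o['eef_rot'],o['gripper_width'])
E
```

```text
pics
0.1 [0.17072464 0.52259102 0.20108004] [-4.93911343e-01 -3.10229520e+00  1.76409902e-03] 0.08556213577952666
```

View pics/top1.png

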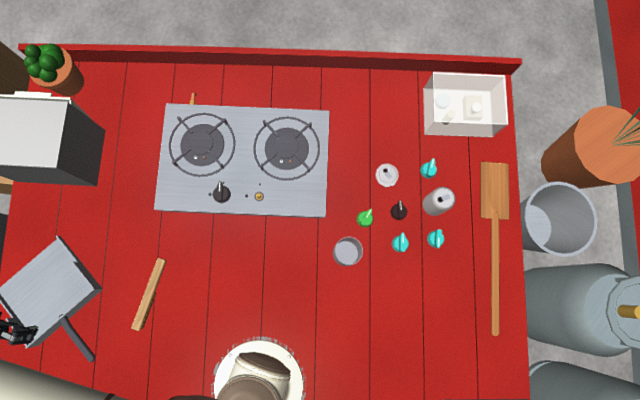

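View pics/sc1.png

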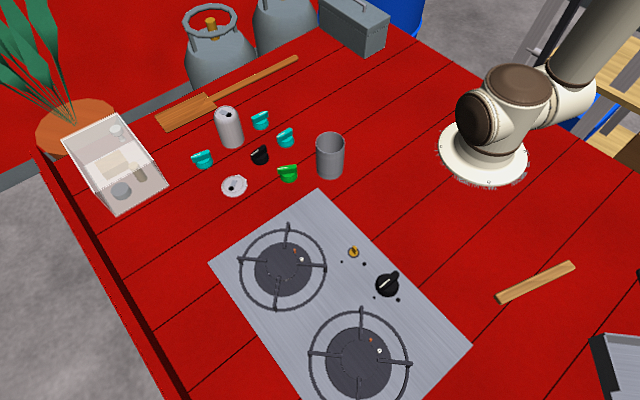

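The top view shows the loose black knob at about (399,211), the bare spindle at (259,196), the fitted knob at (221,193), the crushed can at (387,175), the drink can at (438,202) and the food can at (348,250). The green and turquoise knobs surround the loose black one. The scene view agrees.

```bash
python3 - <<'E'
from h import *
crop('top1',365,180,435,240,6,'a'); crop('top1',205,175,275,215,6,'b')
crop('sc1',235,130,285,180,8,'c'); crop('sc1',330,230,410,300,6,'d')
L=[cv2.imread(f'pics/{k}.png') for k in 'abcd']
C=np.zeros((600,800,3),np.uint8)
C[:360,:420]=L[0]; C[360:600,:420]=L[1]
x=cv2.resize(L[2],(375,300));C[:300,425:]=x
x=cv2.resize(L[3],(342,300));C[300:,425:767]=x
cv2.imwrite('pics/m1.png',C)
s=load('top1')
for n,u,v,z in [('knob',399,211,.03),('spin',259,196,.094),('fit',221,193,.1),('crush',387,175,.013),('drink',438,202,.115),('food',348,250,.11),('green',365,217,.03),('tq1',401,243,.03),('tq2',430,169,.03),('tq3',436,239,.03)]+[('hob%d'%i,u,v,.07) for i,(u,v) in enumerate([(167,103),(330,111),(326,217),(155,209)])]: print(n,px(s,u,v,z).round(3),px(s,u,v).round(3))
E
```

```text
knob [ 0.481 -0.38   0.03 ] [ 0.48  -0.378  0.037]
spin [0.502 0.01  0.094] [0.502 0.01  0.095]
fit [0.507 0.111 0.1  ] [0.504 0.107 0.117]
crush [ 0.589 -0.349  0.013] [ 0.59  -0.35   0.011]
drink [ 0.494 -0.468  0.115] [ 0.494 -0.469  0.111]
food [ 0.362 -0.229  0.11 ] [ 0.37  -0.238  0.001]
green [ 0.462 -0.283  0.03 ] [ 0.461 -0.282  0.036]
tq1 [ 0.39  -0.384  0.03 ] [ 0.389 -0.382  0.04 ]
tq2 [ 0.606 -0.472  0.03 ] [ 0.603 -0.469  0.042]
tq3 [ 0.403 -0.484  0.03 ] [ 0.403 -0.482  0.035]
hob0 [0.771 0.288 0.07 ] [0.772 0.289 0.067]
hob1 [ 0.759 -0.177  0.07 ] [ 0.787 -0.18   0.001]
hob2 [ 0.453 -0.171  0.07 ] [ 0.464 -0.174 -0.002]
hob3 [0.464 0.294 0.07 ] [0.464 0.294 0.071]
```

View pics/m1.png

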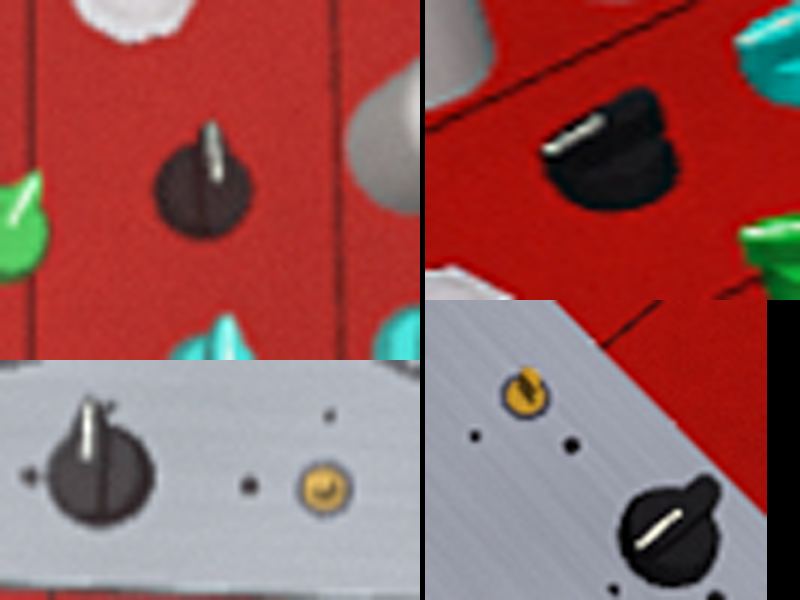

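The crops show the loose knob's nose tip near top-view (400.3,200.3), pointing almost along +x. The bare spindle's flat faces the back of the hob. Next I'll go above the knob for a close wrist view.

```bash
cat >> h.py <<'E'
from scipy.spatial.transform import Rotation as Ro
def down(th): 
    c,s=np.cos(th),np.sin(th); return np.array([[c,s,0],[s,-c,0],[0,0,-1.]])
def go(p,th):
    o=get_obs(); R=Ro.from_rotvec(o['eef_rot']).as_matrix()
    print('t',round(o['t'],2),'pos',o['eef_pos'].round(4),'xang',np.arctan2(R[1,0],R[0,0]).round(4),'tilt',R[2].round(4),'w',round(o['gripper_width'],4),'F',np.round(o['force'],1))
    print('linear cm',(R.T@(np.array(p)-o['eef_pos'])*100).round(2),'twist',Ro.from_matrix(R.T@down(th)).as_rotvec().round(4))
E
python3 - <<'E'
from h import *
s=load('top1'); p=optics.camera_params('wrist'); o=get_obs(); R=Ro.from_rotvec(o['eef_rot']).as_matrix()
c=-p['R'].T@p['t']; print('cam in tool',R.T@(c-o['eef_pos']),'axes',(R.T@p['R'].T).round(2),p['fx'])
tip=px(s,400.3,200.3,.038); b=px(s,401.3,210,.038); sk=px(s,365+203/6,180+190/6,.01)
print(tip,b,sk,np.arctan2(*(tip-sk)[1::-1]),np.arctan2(*(tip-b)[1::-1]))
go([.45,-.375,.22],np.pi-.05)
E
```

```text
cam in tool [ 0.07916773 -0.00036711 -0.1715015 ] axes [[ 0.   -0.95 -0.31]
 [ 1.    0.   -0.  ]
 [ 0.   -0.31  0.95]] 329.49032486658234
[ 0.51038492 -0.38213586  0.038     ] [ 0.48260551 -0.38459183  0.038     ] [ 0.4822335  -0.38315759  0.01      ] 0.03627811789148555 0.08818031590781336
t 0.1 pos [0.1707 0.5226 0.2011] xang 2.8258 tilt [ 0.     -0.0011 -1.    ] w 0.0856 F [ 0.9  0.3 -0.2]
linear cm [-54.42 -76.65  -1.81] twist [-1.100e-03 -2.000e-04 -2.658e-01]
```

```bash
R='x'; python3 -m handwheel '[{"linear":[-54.4,-77.2,0],"twist":[0,0,-0.366]},{"linear":[-54.4,-77.2,0],"twist":[0,0,-0.366]},{"linear":[-54.4,-77.2,0],"twist":[0,0,-0.366]},{"linear":[-54.4,-77.2,0],"twist":[0,0,-0.366]},{"linear":[-54.4,-77.2,0],"twist":[0,0,-0.366]},{"linear":[-54.4,-77.2,0],"twist":[0,0,-0.366]},{"linear":[-54.4,-77.2,0],"twist":[0,0,-0.366]},{"linear":[-54.4,-77.2,0],"twist":[0,0,-0.366]},{"linear":[-54.4,-77.2,0],"twist":[0,0,-0.366]},{"linear":[-54.4,-77.2,0],"twist":[0,0,-0.366]}]' 4 60
python3 -c "
from h import *
go([.45,-.38,.2],np.pi+.05)"
```

```text
t: 0.93
eef_pos: [0.2929, 0.1227, 0.2016]
eef_rot: [-0.08, 3.14, 0.0]
force: [1.4, -0.2, -1.1]
gripper_width: 0.0401
grip_force: 0.0
t 0.93 pos [0.2929 0.1227 0.2016] xang -3.0905 tilt [-6.e-04  2.e-04 -1.e+00] w 0.0401 F [ 1.4 -0.2 -1.1]
linear cm [-13.12 -51.01   0.16] twist [0.0002 0.0006 0.0011]
```

```bash
python3 -m handwheel '[{"linear":[-1,-4.1,0],"twist":[0,0,0]},{"linear":[-2,-8.2,0],"twist":[0,0,0]},{"linear":[-3.1,-12.2,0],"twist":[0,0,0]},{"linear":[-4.2,-16.2,0],"twist":[0,0,0]},{"linear":[-5.2,-20.2,0],"twist":[0,0,0]},{"linear":[-6.2,-24.2,0],"twist":[0,0,0]},{"linear":[-7.2,-28.2,0],"twist":[0,0,0]},{"linear":[-8.2,-32.2,0],"twist":[0,0,0]},{"linear":[-9.2,-36.2,0],"twist":[0,0,0]},{"linear":[-10.2,-40.2,0],"twist":[0,0,0]}]'
python3 -c "
from h import *
go([.45,-.38,.16],np.pi+.05)"
```

```text
t: 1.77
eef_pos: [0.4151, -0.2742, 0.2013]
eef_rot: [0.078, -3.14, -0.0]
force: [1.0, 0.4, 1.3]
gripper_width: 0.0397
grip_force: 0.0
t 1.77 pos [ 0.4151 -0.2742  0.2013] xang -3.0921 tilt [ 2.e-04  3.e-04 -1.e+00] w 0.0397 F [1.  0.4 1.3]
linear cm [ -2.97 -10.74   4.12] twist [ 0.0003 -0.0002 -0.0005]
```

```bash
python3 -m handwheel '[{"linear":[-1,-3.5,1],"twist":[0,0,0]},{"linear":[-2,-7,2.5],"twist":[0,0,0]},{"linear":[-3,-10.5,4.1],"twist":[0,0,0]},{"linear":[-3,-10.5,4.1],"twist":[0,0,0]},{"linear":[-3,-10.5,4.1],"twist":[0,0,0]},{"linear":[-3,-10.5,4.1],"twist":[0,0,0]},{"linear":[-3,-10.5,4.1],"twist":[0,0,0]},{"linear":[-3,-10.5,4.1],"twist":[0,0,0]},{"linear":[-3,-10.5,4.1],"twist":[0,0,0]},{"linear":[-3,-10.5,4.1],"twist":[0,0,0]}]'
python3 -c "
from h import *
go([.45,-.38,.16],np.pi+.05)
snap('wrist','w1')
s=load('w1'); q=proj(s,[[.481,-.383,.03]])[0]; print(q)
u,v=[int(x) for x in q]; u0=max(0,min(500,u-70));v0=max(0,min(275,v-60))
print(u0,v0); crop('w1',u0,v0,u0+140,v0+120,5,'w1c')"
```

```text
t: 2.6
eef_pos: [0.4506, -0.3748, 0.1617]
eef_rot: [-0.08, 3.139, -0.002]
force: [0.4, -0.5, -0.3]
gripper_width: 0.0399
grip_force: 0.0
t 2.6 pos [ 0.4506 -0.3748  0.1617] xang -3.0906 tilt [-0.0012 -0.0011 -1.    ] w 0.0399 F [ 0.4 -0.5 -0.3]
linear cm [ 0.09 -0.52  0.17] twist [-0.0011  0.0012  0.001 ]
[315.34608837 210.17172405]
245 150
```

View pics/w1c.png

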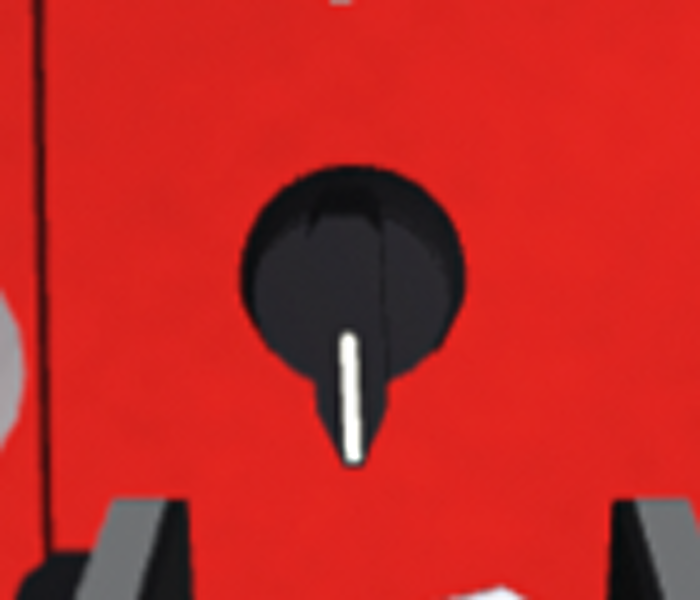

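The nose tip is at wrist pixel (315.6,243.0), the white line starts at (314.6,217) and the skirt foot's sides are at u=293 and 338.2. The fingertips are in view at the bottom.

```bash
python3 - <<'E'
from h import *
s=load('w1')
P=lambda a,b,z: px(s,245+a/5,150+b/5,z)
tip=P(353,466,.038); ls=P(347.5,333,.038); L=P(240,275,.002);Rr=P(466,275,.002)
top=P(353,165,.002)
d=tip-ls; an=np.arctan2(d[1],d[0]); print('tip',tip,'line',ls,np.hypot(*d[:2]),'ang',an)
print('skirt',L,Rr,(L+Rr)/2,np.linalg.norm(L-Rr),'near edge',top, 'dep tip',px(s,315,235))
# skirt outline ellipse fit: dark mask on foot circle near side
im=s['im'].astype(int); m=(im.sum(2)<200).astype(np.uint8)
pts=[]
for v in range(183,206):
    r=np.where(m[v,285:345])[0]
    if len(r): pts+= [px(s,285+r[0]-.5,v,.002)[:2],px(s,285+r[-1]+.5,v,.002)[:2]]
pts=np.array(pts)
A=np.c_[2*pts,np.ones(len(pts))]; x=np.linalg.lstsq(A,(pts**2).sum(1),rcond=None)[0]
c=x[:2]; print('circle',c,np.sqrt(x[2]+c@c)); e=tip[:2]-c; a2=np.arctan2(e[1],e[0]); print('ang2',a2,np.hypot(*e))
th=a2
go([c[0],c[1],.06],np.pi+th)
E
```

```text
tip [ 0.51267576 -0.38118506  0.038     ] line [ 0.48468788 -0.38342828  0.038     ] 0.028077628597561737 ang 0.07997875030660395
skirt [ 0.48653779 -0.40735199  0.002     ] [ 0.48404544 -0.35936017  0.002     ] [ 0.48529161 -0.38335608  0.002     ] 0.04805649444243103 near edge [ 0.46112236 -0.38437877  0.002     ] dep tip [ 0.50410744 -0.3821492   0.03751182]
circle [ 0.48432396 -0.38387805] 0.023954887808803862
ang2 0.09470089119289572 0.02847940421463874
t 2.65 pos [ 0.4506 -0.3748  0.1615] xang -3.0908 tilt [-9.e-04 -9.e-04 -1.e+00] w 0.0401 F [ 0.4 -0.1  0.4]
linear cm [-3.31 -1.07 10.15] twist [-0.0009  0.0009 -0.0439]
```

```bash
python3 -m handwheel '[{"linear":[-2,-0.6,2],"twist":[0,0,-0.037]},{"linear":[-3.3,-1.05,4],"twist":[0,0,-0.037]},{"linear":[-3.3,-1.05,7],"twist":[0,0,-0.037]},{"linear":[-3.3,-1.05,10],"twist":[0,0,-0.037]},{"linear":[-3.3,-1.05,11],"twist":[0,0,-0.037]},{"linear":[-3.3,-1.05,11],"twist":[0,0,-0.037]},{"linear":[-3.3,-1.05,11],"twist":[0,0,-0.037]},{"linear":[-3.3,-1.05,11],"twist":[0,0,-0.037]},{"linear":[-3.3,-1.05,11],"twist":[0,0,-0.037]},{"linear":[-3.3,-1.05,11],"twist":[0,0,-0.037]}]'
python3 -c "
from h import *
go([.4845,-.3835,.0215],np.pi+.087)
"
```

```text
t: 3.48
eef_pos: [0.4846, -0.3847, 0.0526]
eef_rot: [-0.137, 3.136, -0.003]
force: [-0.8, -1.0, 0.4]
gripper_width: 0.0402
grip_force: 0.0
t 3.48 pos [ 0.4846 -0.3847  0.0526] xang -3.0544 tilt [-0.002  -0.0019 -1.    ] w 0.0402 F [-0.8 -1.   0.4]
linear cm [0.01 0.12 3.11] twist [-0.0019  0.002   0.0002]
```

```bash
python3 -m handwheel '[{"linear":[0,0.1,1],"twist":[0,0,0]},{"linear":[0,0.1,2],"twist":[0,0,0]},{"linear":[0,0.1,2.6],"twist":[0,0,0]},{"linear":[0,0.1,3.05],"twist":[0,0,0]},{"linear":[0,0.1,3.05],"twist":[0,0,0]},{"linear":[0,0.1,3.05],"twist":[0,0,0]},{"linear":[0,0.1,3.05],"twist":[0,0,0]},{"linear":[0,0.1,3.05],"twist":[0,0,0]},{"linear":[0,0.1,3.05],"twist":[0,0,0]},{"linear":[0,0.1,3.05],"twist":[0,0,0]}]'
python3 -m handwheel '[{"linear":[0,0,0],"twist":[0,0,0]},{"linear":[0,0,0],"twist":[0,0,0]},{"linear":[0,0,0],"twist":[0,0,0]},{"linear":[0,0,0],"twist":[0,0,0]},{"linear":[0,0,0],"twist":[0,0,0]},{"linear":[0,0,0],"twist":[0,0,0]},{"linear":[0,0,0],"twist":[0,0,0]},{"linear":[0,0,0],"twist":[0,0,0]},{"linear":[0,0,0],"twist":[0,0,0]},{"linear":[0,0,0],"twist":[0,0,0]}]' 0.6 80
python3 -c "
from h import *
go([.4845,-.3835,.0215],np.pi+.087)
"
```

```text
t: 4.32
eef_pos: [0.484, -0.3832, 0.0205]
eef_rot: [-0.137, 3.138, -0.001]
force: [0.4, 0.6, 0.6]
gripper_width: 0.0397
grip_force: 0.0
t: 5.15
eef_pos: [0.4839, -0.3831, 0.0202]
eef_rot: [-0.137, 3.139, 0.0]
force: [0.5, -0.0, -0.4]
gripper_width: 0.0059
grip_force: 0.0
t 5.15 pos [ 0.4839 -0.3831  0.0202] xang -3.0544 tilt [-1.e-04  0.e+00 -1.e+00] w 0.0059 F [ 0.5 -0.  -0.4]
linear cm [-0.06 -0.05 -0.13] twist [0.     0.0001 0.0002]
```

The gripper closed to 6 mm with no grip force, so it isn't holding the bar. I need to see why.

```bash
python3 - <<'E'
from h import *
snap('wrist','w2'); snap('scene','sc2')
crop('w2',180,120,460,400,2,'a'); crop('sc2',200,90,300,200,5,'b')
a=cv2.imread('pics/a.png');b=cv2.imread('pics/b.png')
C=np.zeros((560,800,3),np.uint8); C[:560,:400]=a[:,80:480]; C[:550,400:]=b[:,50:450]; cv2.imwrite('pics/m2.png',C)
E
```

```text
(no output)
```

View pics/m2.png

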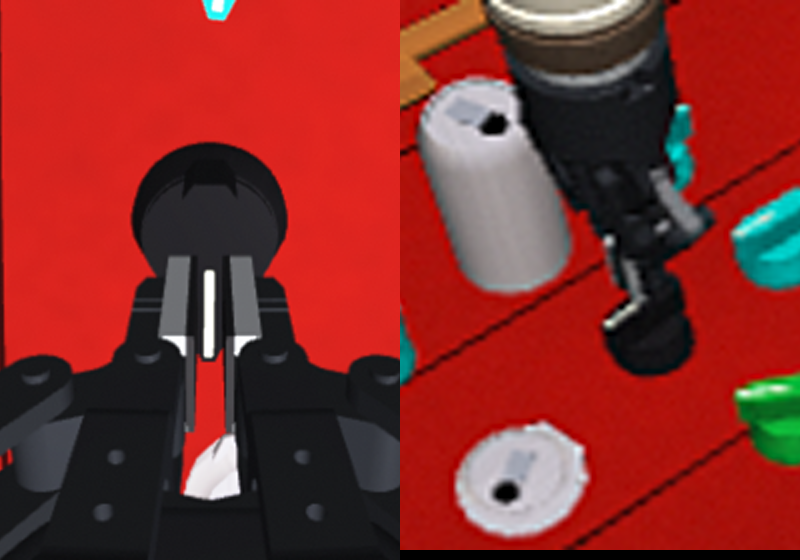

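The bar with its white line sits between the two pads, and the knob looks undisturbed. I'll use the depth to see where the pads really are.

```bash
python3 - <<'E'
from h import *
o=get_obs(); print(o['t'],o['gripper_width'],o['grip_force'],ctrl.tcp_to_grasp)
s=load('w2'); R=Ro.from_rotvec(o['eef_rot']).as_matrix()
# crop px (a,b)-> full: u=180+(a+80)/2, v=120+b/2
for v in (235,250,262,275,285,292):
    print(v,[tuple(((R.T@(px(s,u,v)-o['eef_pos']))[1:]*1000).round(0).astype(int)) for u in range(297,352,4)])
E
```

```text
5.25 0.006081735766075011 0.0 0.0187
235 [(np.int64(-16), np.int64(2)), (np.int64(-14), np.int64(1)), (np.int64(-12), np.int64(1)), (np.int64(-9), np.int64(2)), (np.int64(-6), np.int64(-17)), (np.int64(-4), np.int64(-17)), (np.int64(-2), np.int64(-16)), (np.int64(0), np.int64(-17)), (np.int64(2), np.int64(-16)), (np.int64(4), np.int64(-18)), (np.int64(6), np.int64(-17)), (np.int64(9), np.int64(2)), (np.int64(11), np.int64(2)), (np.int64(13), np.int64(2))]
250 [(np.int64(-17), np.int64(1)), (np.int64(-14), np.int64(1)), (np.int64(-10), np.int64(-34)), (np.int64(-8), np.int64(-36)), (np.int64(-6), np.int64(-35)), (np.int64(-4), np.int64(-35)), (np.int64(-2), np.int64(-18)), (np.int64(0), np.int64(-18)), (np.int64(2), np.int64(-17)), (np.int64(3), np.int64(-35)), (np.int64(5), np.int64(-35)), (np.int64(7), np.int64(-35)), (np.int64(9), np.int64(-34)), (np.int64(14), np.int64(1))]
262 [(np.int64(-13), np.int64(-39)), (np.int64(-11), np.int64(-38)), (np.int64(-9), np.int64(-47)), (np.int64(-7), np.int64(-46)), (np.int64(-5), np.int64(-47)), (np.int64(-4), np.int64(-46)), (np.int64(-2), np
[... 825 characters left out ...]
int64(-4), np.int64(-57)), (np.int64(-2), np.int64(-16)), (np.int64(0), np.int64(-18)), (np.int64(2), np.int64(-17)), (np.int64(3), np.int64(-64)), (np.int64(4), np.int64(-65)), (np.int64(6), np.int64(-65)), (np.int64(7), np.int64(-65)), (np.int64(9), np.int64(-65))]
292 [(np.int64(-10), np.int64(-72)), (np.int64(-9), np.int64(-71)), (np.int64(-8), np.int64(-69)), (np.int64(-6), np.int64(-65)), (np.int64(-5), np.int64(-67)), (np.int64(-4), np.int64(-58)), (np.int64(-2), np.int64(-18)), (np.int64(0), np.int64(-16)), (np.int64(2), np.int64(-17)), (np.int64(3), np.int64(-66)), (np.int64(4), np.int64(-66)), (np.int64(5), np.int64(-71)), (np.int64(7), np.int64(-71)), (np.int64(8), np.int64(-71))]
```

```bash
python3 - <<'E'
from h import *
o=get_obs()
s=load('w2'); R=Ro.from_rotvec(o['eef_rot']).as_matrix()
for u in (307,311,333): print(u,[(v,(R.T@(px(s,u,v)-o['eef_pos'])*1000).round(0).astype(int).tolist()) for v in range(240,262,2)])
s=load('sc2'); im=s['im']
# scene view: finger region, points near TCP
pts=[]
for v in range(100,170):
  for u in range(235,300):
    p=R.T@(px(s,u,v)-o['eef_pos'])*1000
    if abs(p[0])<14 and abs(p[1])<25 and p[2]>-70: pts.append(np.r_[p,u,v])
pts=np.array(pts)
for lo in range(-70,25,5):
    q=pts[(pts[:,2]>=lo)&(pts[:,2]<lo+5)]
    if len(q): print(lo,len(q),q[:,0].min().round(),q[:,0].max().round(),q[:,1].min().round(),q[:,1].max().round())
E
```

```text
307 [(240, [-1, -11, 1]), (242, [-2, -11, 1]), (244, [-3, -11, 1]), (246, [-5, -11, 2]), (248, [11, -9, -32]), (250, [11, -9, -35]), (252, [11, -9, -37]), (254, [11, -8, -40]), (256, [11, -8, -40]), (258, [11, -8, -43]), (260, [11, -8, -44])]
311 [(240, [8, -8, -17]), (242, [6, -8, -17]), (244, [5, -8, -17]), (246, [4, -8, -17]), (248, [11, -7, -33]), (250, [11, -7, -36]), (252, [10, -7, -36]), (254, [11, -7, -39]), (256, [10, -7, -40]), (258, [10, -6, -42]), (260, [11, -6, -44])]
333 [(240, [8, 4, -17]), (242, [6, 4, -17]), (244, [5, 4, -17]), (246, [4, 4, -18]), (248, [10, 3, -32]), (250, [11, 3, -35]), (252, [11, 3, -37]), (254, [11, 3, -39]), (256, [11, 3, -41]), (258, [11, 3, -42]), (260, [11, 3, -44])]
-70 7 -11.0 -7.0 -15.0 1.0
-65 10 -12.0 -7.0 -8.0 11.0
-60 8 -11.0 -6.0 -6.0 14.0
-55 12 -12.0 6.0 -11.0 14.0
-50 17 -12.0 6.0 -12.0 14.0
-45 12 -13.0 5.0 -13.0 15.0
-40 8 -11.0 -1.0 -10.0 11.0
-35 5 -11.0 -5.0 -10.0 7.0
-25 4 -9.0 12.0 -8.0 4.0
-20 26 -14.0 13.0 -7.0 6.0
-15 11 -11.0 12.0 -2.0 5.0
-10 11 -13.0 13.0 2.0 4.0
-5 22 -13.0 13.0 2.0 18.0
0 34 -14.0 14.0 2.0 19.0
5 17 -13.0 13.0 14.0 23.0
10 13 -13.0 11.0 14.0 22.0
15 13 -13.0 10.0 18.0 24.0
20 11 -13.0 13.0 16.0 24.0
```

Both cameras agree that the real finger ends are about 31.5 mm above the reported TCP, so the fingers closed above the bar. I'll open, descend 3 cm further and close again.

```bash
python3 -m handwheel '[{"linear":[0,0,0],"twist":[0,0,0]},{"linear":[0,0,0],"twist":[0,0,0]},{"linear":[0,0,0],"twist":[0,0,0]},{"linear":[0,0,0],"twist":[0,0,0]},{"linear":[0,0,1],"twist":[0,0,0]},{"linear":[0,0,2],"twist":[0,0,0]},{"linear":[0,0,2.6],"twist":[0,0,0]},{"linear":[0,0,3],"twist":[0,0,0]},{"linear":[0,0,3],"twist":[0,0,0]},{"linear":[0,0,3],"twist":[0,0,0]}]' 4 60
python3 -m handwheel '[{"linear":[0,0,0],"twist":[0,0,0]},{"linear":[0,0,0],"twist":[0,0,0]},{"linear":[0,0,0],"twist":[0,0,0]},{"linear":[0,0,0],"twist":[0,0,0]},{"linear":[0,0,0],"twist":[0,0,0]},{"linear":[0,0,0],"twist":[0,0,0]},{"linear":[0,0,0],"twist":[0,0,0]},{"linear":[0,0,0],"twist":[0,0,0]},{"linear":[0,0,0],"twist":[0,0,0]},{"linear":[0,0,0],"twist":[0,0,0]}]' 0.6 60
python3 -c "
from h import *
go([.4845,-.3835,-.0105],np.pi+.087)
"
```

```text
t: 6.08
eef_pos: [0.4836, -0.3829, -0.0102]
eef_rot: [0.137, -3.138, -0.001]
force: [0.4, -0.2, 0.8]
gripper_width: 0.0404
grip_force: 0.0
t: 6.92
eef_pos: [0.4842, -0.3833, -0.0092]
eef_rot: [-0.137, 3.138, -0.001]
force: [0.7, 0.6, 5.8]
gripper_width: 0.0123
grip_force: 60.5
t 6.92 pos [ 0.4842 -0.3833 -0.0092] xang -3.0544 tilt [-8.e-04 -8.e-04 -1.e+00] w 0.0123 F [0.7 0.6 5.8]
linear cm [-0.03 -0.02  0.13] twist [-0.0008  0.0008  0.0002]
```

Gripped at 60 N. Now I'll lift and carry it to a viewpoint near the spindle.

```bash
python3 -m handwheel '[{"linear":[0,0,-2],"twist":[0,0,0]},{"linear":[0,0,-5],"twist":[0,0,0]},{"linear":[0,0,-9],"twist":[0,0,0]},{"linear":[0,0,-13],"twist":[0,0,0]},{"linear":[-0.5,2,-16],"twist":[0,0,0.02]},{"linear":[-1,5,-18],"twist":[0,0,0.04]},{"linear":[-1.7,9,-19],"twist":[0,0,0.06]},{"linear":[-2.4,13,-20],"twist":[0,0,0.08]},{"linear":[-3.1,17,-21],"twist":[0,0,0.1]},{"linear":[-3.8,21,-21],"twist":[0,0,0.111]}]'
python3 -m handwheel '[{"linear":[-0.7,4,0],"twist":[0,0,0]},{"linear":[-1.3,8,0],"twist":[0,0,0]},{"linear":[-1.3,12,0],"twist":[0,0,0]},{"linear":[-1.3,15,0],"twist":[0,0,0]},{"linear":[-1.3,17,0],"twist":[0,0,0]},{"linear":[-1.3,18.2,0],"twist":[0,0,0]},{"linear":[-1.3,18.2,0],"twist":[0,0,0]},{"linear":[-1.3,18.2,0],"twist":[0,0,0]},{"linear":[-1.3,18.2,0],"twist":[0,0,0]},{"linear":[-1.3,18.2,0],"twist":[0,0,0]}]'
python3 -c "
from h import *
go([.52,.01,.2],np.pi-.024)
snap('wrist','w3'); s=load('w3'); print(proj(s,[[.503,.01,.094]]))
"
```

```text
t: 7.75
eef_pos: [0.5035, -0.1691, 0.2018]
eef_rot: [0.04, 3.139, -0.001]
force: [1.5, 0.4, -1.5]
gripper_width: 0.0128
grip_force: 59.7
t: 8.58
eef_pos: [0.5207, 0.0099, 0.2001]
eef_rot: [-0.04, -3.141, 0.0]
force: [0.5, -0.4, -1.3]
gripper_width: 0.0125
grip_force: 59.7
t 8.58 pos [0.5207 0.0099 0.2001] xang 3.1163 tilt [ 2.e-04 -3.e-04 -1.e+00] w 0.0125 F [ 0.5 -0.4 -1.3]
linear cm [0.07 0.01 0.01] twist [-0.0003 -0.0002 -0.0013]
[[324.88572113 168.26227673]]
```

View pics/w3.png

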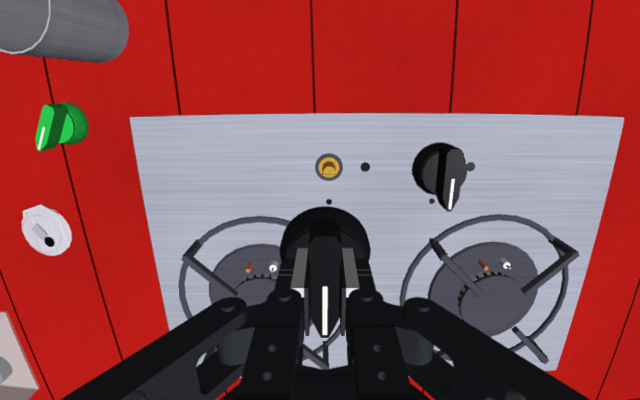

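The spindle shows at (329,167). The held knob's skirt is centred near (325,250) and its white line runs from (325,290) to (325,335). I'll enlarge both.

```bash
python3 - <<'E'
from h import *
crop('w3',304,142,354,192,8,'a'); crop('w3',270,195,380,345,4,'b')
a=cv2.imread('pics/a.png');b=cv2.imread('pics/b.png')[:600,20:420]
C=np.zeros((600,800,3),np.uint8); C[:400,:400]=a; C[:,400:]=b; cv2.imwrite('pics/m3.png',C)
E
```

```text
(no output)
```

View pics/m3.png

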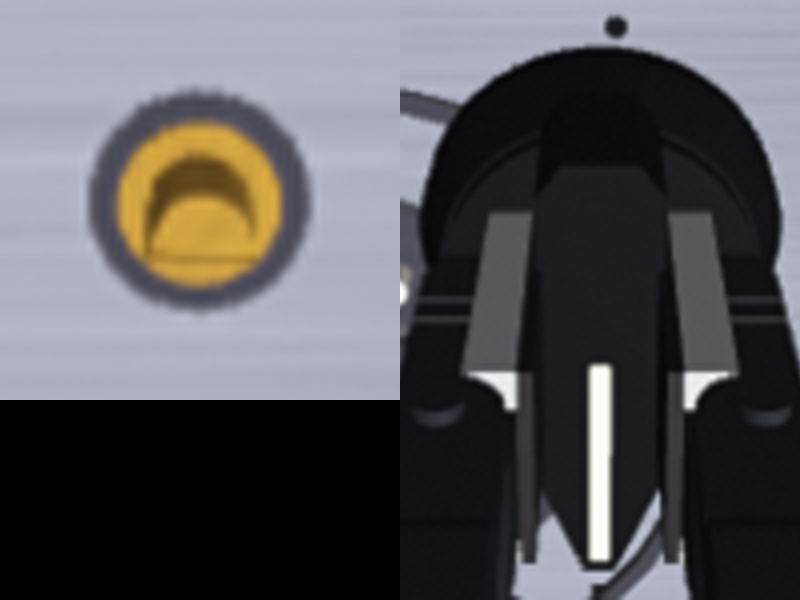

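The spindle tip's centre is at about (328.8,172.7) and its flat faces image-down, towards the hob's back. The knob's white line is vertical and the near edge of its skirt is clear. Next is a joint fit of both.

```bash
python3 - <<'E'
from h import *
o=get_obs(); s=load('w3'); R=Ro.from_rotvec(o['eef_rot']).as_matrix(); T=np.array([.5207,.0099,.2001])
f=lambda a,k: (a+.5)/k-.5
tip=px(s,304+f(201.5,8),142+f(248.5,8),.094); rg=px(s,304+f(199.5,8),142+f(200,8),.07)
print('tip',tip,px(s,329,174),'ring',rg)
fa=px(s,304+f(147,8),142+f(259,8),.094);fb=px(s,304+f(256,8),142+f(259,8),.094); print('flat edge ends',fa,fb)
# hob front edge
im=s['im'].astype(int); red=(im[:,:,0]-im[:,:,2]>80)
e=[]
for u in range(150,600,5):
    v=np.where(~red[90:150,u])[0]
    if len(v): e.append(px(s,u,90+v[0]-.5,.07)[:2])
e=np.array(e); k=np.polyfit(e[:,1],e[:,0],1); r=e[:,0]-np.polyval(k,e[:,1]); g=abs(r)<.002; k=np.polyfit(e[g,1],e[g,0],1)
print('hob yaw',-np.arctan(k[0]),'front x at y.01',np.polyval(k,.01),'n',g.sum())
# knob circle
zu=T[2]+.0095+.001
m=im.max(2)<70; pts=[]
for u in range(288,363,2):
    v=np.where(m[203:250,u])[0]; v=[x for x in v if m[203+x:203+x+6,u].all()]
    if v: pts.append(px(s,u,203+v[0]-.5,zu)[:2])
pts=np.array(pts)
from scipy.optimize import least_squares
q=least_squares(lambda p:np.hypot(*(pts-p[:2]).T)-p[2],[T[0],T[1],.024],loss='soft_l1',f_scale=.0003).x
q2=least_squares(lambda p:np.hypot(*(pts-p[:2]).T)-.024,[T[0],T[1]],loss='soft_l1',f_scale=.0003).x
print('knob circle',q,q2)
B=lambda a,b,z:px(s,270+f(a-380,4),195+f(b,4),z)
t=B(599,565,T[2]+.0475);l=B(600,365,T[2]+.0475); print('nose',t,'line',l,'ang',np.arctan2(*(t-l)[1::-1]),'len',np.linalg.norm(t-l),'center from nose',t-.028*(t-l)/np.linalg.norm(t-l))
E
```

```text
tip [0.5069243  0.01323859 0.094     ] [0.51374767 0.01358775 0.07066952] ring [0.50678266 0.01327614 0.07      ]
flat edge ends [0.50794015 0.00732938 0.094     ] [0.50823076 0.01909879 0.094     ]
hob yaw -0.01817079558898888 front x at y.01 0.4575789296052316 n 86
knob circle [0.52104732 0.00941763 0.0237636 ] [0.52131297 0.00939984]
nose [0.54798762 0.00865708 0.2476    ] line [0.52101855 0.00944754 0.2476    ] ang -0.029301191073740927 len 0.026980652122012425 center from nose [0.51999963 0.0094774  0.2476    ]
```

```bash
python3 -m handwheel '[{"linear":[0.7,0.2,3],"twist":[0,0,-0.005]},{"linear":[1.43,0.34,6],"twist":[0,0,-0.005]},{"linear":[1.43,0.34,8.5],"twist":[0,0,-0.005]},{"linear":[1.43,0.34,10],"twist":[0,0,-0.005]},{"linear":[1.43,0.34,10.8],"twist":[0,0,-0.005]},{"linear":[1.43,0.34,10.8],"twist":[0,0,-0.005]},{"linear":[1.43,0.34,10.8],"twist":[0,0,-0.005]},{"linear":[1.43,0.34,10.8],"twist":[0,0,-0.005]},{"linear":[1.43,0.34,10.8],"twist":[0,0,-0.005]},{"linear":[1.43,0.34,10.8],"twist":[0,0,-0.005]}]'
python3 -c "
from h import *
go([.5065,.0137,.0625],np.pi-.02)
"
```

```text
t: 9.47
eef_pos: [0.5072, 0.0148, 0.0933]
eef_rot: [0.03, 3.14, 0.0]
force: [0.1, -0.7, -1.5]
gripper_width: 0.0127
grip_force: 59.6
t 9.47 pos [0.5072 0.0148 0.0933] xang 3.1227 tilt [-1.6e-03  1.0e-04 -1.0e+00] w 0.0127 F [ 0.1 -0.7 -1.5]
linear cm [ 0.07 -0.11  3.08] twist [0.0001 0.0016 0.0011]
```

```bash
python3 -m handwheel '[{"linear":[0.06,-0.1,0],"twist":[0,0,0]},{"linear":[0.06,-0.1,0],"twist":[0,0,0]},{"linear":[0.06,-0.1,0.2],"twist":[0,0,0]},{"linear":[0.06,-0.1,0.4],"twist":[0,0,0]},{"linear":[0.06,-0.1,0.6],"twist":[0,0,0]},{"linear":[0.06,-0.1,0.8],"twist":[0,0,0]},{"linear":[0.06,-0.1,0.9],"twist":[0,0,0]},{"linear":[0.06,-0.1,1.0],"twist":[0,0,0]},{"linear":[0.06,-0.1,1.1],"twist":[0,0,0]},{"linear":[0.06,-0.1,1.1],"twist":[0,0,0]}]'
python3 -c "
from h import *
go([.5065,.0137,.0625],np.pi-.02)
"
```

```text
t: 10.3
eef_pos: [0.5058, 0.0138, 0.081]
eef_rot: [-0.03, -3.141, 0.0]
force: [0.5, 0.1, -1.3]
gripper_width: 0.0122
grip_force: 59.6
t 10.3 pos [0.5058 0.0138 0.081 ] xang 3.1228 tilt [ 3.e-04 -0.e+00 -1.e+00] w 0.0122 F [ 0.5  0.1 -1.3]
linear cm [-0.07 -0.01  1.85] twist [-0.     -0.0003  0.0012]
```

No contact force with the underside 3.5 mm below the spindle's tip, so it is entering the hole. Continuing down.

```bash
python3 -m handwheel '[{"linear":[-0.03,0,0.1],"twist":[0,0,0]},{"linear":[-0.03,0,0.2],"twist":[0,0,0]},{"linear":[-0.03,0,0.3],"twist":[0,0,0]},{"linear":[-0.03,0,0.4],"twist":[0,0,0]},{"linear":[-0.03,0,0.5],"twist":[0,0,0]},{"linear":[-0.03,0,0.6],"twist":[0,0,0]},{"linear":[-0.03,0,0.7],"twist":[0,0,0]},{"linear":[-0.03,0,0.8],"twist":[0,0,0]},{"linear":[-0.03,0,0.9],"twist":[0,0,0]},{"linear":[-0.03,0,0.9],"twist":[0,0,0]}]'
python3 -c "
from h import *
go([.5065,.0137,.0625],np.pi-.02); print(get_obs()['ft_torque'])
"
```

```text
t: 11.13
eef_pos: [0.5061, 0.0138, 0.0719]
eef_rot: [-0.029, -3.141, 0.0]
force: [-0.2, -0.4, -1.5]
gripper_width: 0.0122
grip_force: 59.6
t 11.13 pos [0.5061 0.0138 0.0719] xang 3.1228 tilt [ 2.e-04 -0.e+00 -1.e+00] w 0.0122 F [-0.2 -0.4 -1.5]
linear cm [-0.04 -0.01  0.94] twist [-0.     -0.0002  0.0012]
[-0.0145254  -0.01145099 -0.01988464]
```

```bash
python3 -m handwheel '[{"linear":[0,0,0.1],"twist":[0,0,0]},{"linear":[0,0,0.2],"twist":[0,0,0]},{"linear":[0,0,0.3],"twist":[0,0,0]},{"linear":[0,0,0.4],"twist":[0,0,0]},{"linear":[0,0,0.5],"twist":[0,0,0]},{"linear":[0,0,0.55],"twist":[0,0,0]},{"linear":[0,0,0.55],"twist":[0,0,0]},{"linear":[0,0,0.55],"twist":[0,0,0]},{"linear":[0,0,0.55],"twist":[0,0,0]},{"linear":[0,0,0.55],"twist":[0,0,0]}]'
python3 -c "
from h import *
go([.5065,.0137,.0625],np.pi-.02); print(get_obs()['ft_torque'])
"
```

```text
t: 11.97
eef_pos: [0.5062, 0.0138, 0.0668]
eef_rot: [0.03, 3.141, 0.0]
force: [-0.1, 0.3, 0.7]
gripper_width: 0.0126
grip_force: 59.9
t 11.97 pos [0.5062 0.0138 0.0668] xang 3.1228 tilt [-2.e-04  0.e+00 -1.e+00] w 0.0126 F [-0.1  0.3  0.7]
linear cm [-0.03 -0.01  0.43] twist [0.     0.0002 0.0012]
[-0.0027713   0.13001195  0.04641822]
```

Spring contact has started: the force rose by about 2.2 N. Now I'll press down to the stop.

```bash
python3 -m handwheel '[{"linear":[0,0,0.1],"twist":[0,0,0]},{"linear":[0,0,0.2],"twist":[0,0,0]},{"linear":[0,0,0.3],"twist":[0,0,0]},{"linear":[0,0,0.4],"twist":[0,0,0]},{"linear":[0,0,0.5],"twist":[0,0,0]},{"linear":[0,0,0.55],"twist":[0,0,0]},{"linear":[0,0,0.6],"twist":[0,0,0]},{"linear":[0,0,0.6],"twist":[0,0,0]},{"linear":[0,0,0.6],"twist":[0,0,0]},{"linear":[0,0,0.6],"twist":[0,0,0]}]'
python3 -c "
from h import *
go([.5065,.0137,.0625],np.pi-.02); print(get_obs()['ft_torque'])
"
```

```text
t: 12.8
eef_pos: [0.5065, 0.0138, 0.0625]
eef_rot: [0.03, 3.14, 0.0]
force: [-6.9, -0.1, 16.7]
gripper_width: 0.0126
grip_force: 62.4
t 12.8 pos [0.5065 0.0138 0.0625] xang 3.1228 tilt [-1.7e-03  1.0e-04 -1.0e+00] w 0.0126 F [-6.9 -0.1 16.7]
linear cm [-0.   -0.01  0.  ] twist [0.0001 0.0017 0.0012]
[ 0.01375489  1.43622858 -0.00762217]
```

```bash
python3 -m handwheel '[{"linear":[0.04,0,0],"twist":[0,0,0]},{"linear":[0.06,0,0],"twist":[0,0,0]},{"linear":[0.06,0,0],"twist":[0,0,0]},{"linear":[0.06,0,0.02],"twist":[0,0,0]},{"linear":[0.06,0,0.04],"twist":[0,0,0]},{"linear":[0.06,0,0.04],"twist":[0,0,0]},{"linear":[0.06,0,0.04],"twist":[0,0,0]},{"linear":[0.06,0,0.04],"twist":[0,0,0]},{"linear":[0.06,0,0.04],"twist":[0,0,0]},{"linear":[0.06,0,0.04],"twist":[0,0,0]}]'
python3 - <<'E'
from h import *
go([.5065,.0137,.0625],np.pi-.02); print(get_obs()['ft_torque'])
snap('wrist','w4'); snap('scene','sc4')
s=load('w4'); T=get_obs()['eef_pos']
# depth of bar top along its axis & skirt & plate
for v in range(205,345,6): print(v,[(px(s,u,v)[[0,2]]*1000).round(1).tolist() for u in (290,325)])
crop('w4',265,195,385,345,4,'a'); crop('sc4',310,200,410,300,4,'b')
a=cv2.imread('pics/a.png')[:600,40:440];b=cv2.imread('pics/b.png')
C=np.zeros((600,800,3),np.uint8); C[:,:400]=a; C[:400,400:]=b; cv2.imwrite('pics/m4.png',C)
E
```

```text
t: 13.63
eef_pos: [0.5065, 0.0138, 0.0625]
eef_rot: [0.03, 3.138, 0.0]
force: [-5.8, -0.1, 18.3]
gripper_width: 0.0126
grip_force: 62.3
t 13.63 pos [0.5065 0.0138 0.0625] xang 3.1228 tilt [-3.1e-03  1.0e-04 -1.0e+00] w 0.0126 F [-5.8 -0.1 18.3]
linear cm [-0.01 -0.01  0.  ] twist [0.0001 0.0031 0.0012]
[-0.09134805  1.07248082  0.04809812]
205 [[482.9, 69.9], [483.0, 70.5]]
211 [[486.3, 69.8], [484.0, 77.1]]
217 [[490.2, 68.6], [485.1, 82.5]]
223 [[491.1, 74.9], [483.7, 93.9]]
229 [[492.4, 79.8], [483.2, 101.8]]
235 [[494.2, 83.2], [483.3, 108.0]]
241 [[496.3, 85.7], [485.5, 109.1]]
247 [[497.4, 90.1], [488.2, 109.3]]
253 [[500.3, 90.8], [491.0, 109.3]]
259 [[499.5, 98.3], [494.0, 109.0]]
265 [[499.7, 103.5], [496.6, 109.5]]
271 [[498.8, 110.3], [499.4, 109.7]]
277 [[499.4, 114.2], [502.9, 108.7]]
283 [[498.4, 120.3], [505.8, 108.9]]
289 [[493.7, 131.8], [508.5, 109.6]]
295 [[492.9, 136.5], [511.5, 109.7]]
301 [[494.4, 138.0], [514.5, 109.9]]
307 [[494.1, 141.8], [517.8, 109.7]]
313 [[494.4, 144.5], [520.8, 110.0]]
319 [[493.9, 148.1], [524.9, 109.0]]
325 [[489.0, 157.0], [527.9, 109.4]]
331 [[488.3, 160.4], [532.2, 108.4]]
337 [[488.9, 162.1], [535.7, 108.4]]
343 [[489.5, 163.6], [574.0, 69.8]]
```

View pics/m4.png

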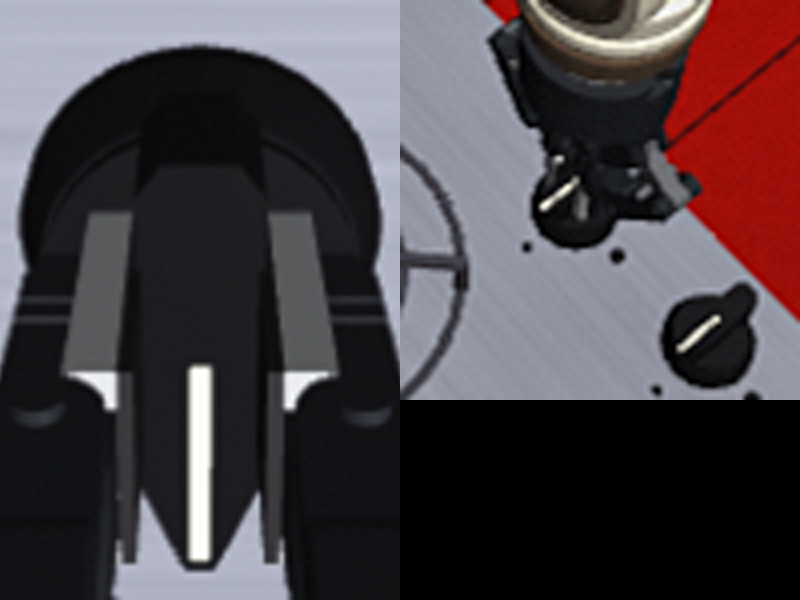

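The held knob is over the spindle with its nose towards the hob's back, in line with the fitted knob, which hasn't moved. The top of its bar is at 109.5 mm against 110 mm expected at the stop. The 18 N push is well above the spring's 7.7 N, so it is fully pressed.

```bash
python3 -c "
from h import *
print(ctrl.finish_job())"
```

```text
the job is handed in; nothing more can be done
None
```

The loose knob is fully home on the spindle and was handed in at about 13.7 s, still gripped and pressed to the valve's stop (bar top measured at about 109.5 mm, 110 mm expected); I didn't touch the fitted knob or the cans.

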